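# Centre the parts dish on the wobbly pan of the counting scale

### The arm

A 6-joint arm with a two-finger parallel gripper is mounted at the origin on a cart in front of the work surface, level with it; the furniture and walls round the work are solid. World frame = base frame: x ahead of the robot, y to its left, z up, the work surface at z = 0. Lengths are in m, angles in rad, forces in N, time in s.
With the tool pointing down it reaches from about 0.375 to 0.9 m from the base axis. Payload 3.1 kg.
Tool frame: the origin (TCP) lies on the centre line of the jaws, within the pads' length; the fingertips stand 11 mm ahead of it and the grasp point (between the pads) lies 8 mm behind it (env.nose_length is the distance from the TCP to the fingertips, in m); z points along the fingers, y is the line along which they close (so a half turn about z gives the same grasp; the last joint's range is limited). The gripper opens to 85 mm and grips with 20 to 120 N. Pads are 22 mm wide; open, the fingers measure 114 mm over their backs; the gripper's body (76 mm by 85 mm) begins 54 mm behind the grasp point. The pads swing forward as they close: fully open they stand 13 mm farther back than shut.
Start: joints at [-1.409, 0.527, 1.433, -0, 1.181, -0.178], TCP at [0.209, -0.589, 0.218] pointing down, gripper open.
Joint ranges: [-3.08, 3.08], [-0.75, 2.2], [0.22, 2.44], [-1.43, 4.57], [0, 2.65], [-2.85, 2.85]. Speed limits (rad/s): [2.79, 2.79, 3.14, 3.14, 3.14, 3.14].

### API

Orientations are given as a unit quaternion [x, y, z, w].
In Python, from station import telemetry, imaging, order, env gives the robot as it stands.
- The arm moves only by the shell command python3 -m crank 'ROWS'. ROWS is JSON, a list of rows, each an object of numbers: "ax", "ay", "az": the turn, a rotation vector about the tool's x, y, z in rad; "tx", "ty", "tz": the shift along the tool's x, y, z in cm; "fingers": the opening in per cent of the stroke, from 0 (shut) to 100 (fully open). A call has 1 to 12 rows; each row shifts and turns the commanded pose from where the row before left it, along the tool's axes as they then stand; what a row does not reach is not made up. A row lasts 1/12 s, in which the tool goes at most 41.7 mm and 7.16 degrees, less where a joint would pass 70% of its speed; a pose out of reach is approached as far as the arm can. A call with a gripper value outside its range is refused whole. The fingers move at their own pace and stop on an object; the grip force is fixed at half the most. Time passes only in rows, so rows that do not move let the fingers close. It gives the time, the measured TCP pose, the force, the opening and the grip force at its end, in the units of the state.
- telemetry.sense(): the state, without advancing time (a new reading comes with each control period).
- imaging.camera(name): name is "side" or "top"; returns (picture, depth): 480x640x3 uint8, blue, green, red; 480x640 float32, m along the optical axis (not along the pixel's ray), 0 where there is no reading.
- imaging.get_calibration(name): a dict with "mtx" (3x3 intrinsics, pixels), "dist" ([k1, k2, p1, p2, k3] as OpenCV has them; the pictures are not rectified), "rvec" (rotation vector, rad) and "tvec" (3), from world to camera coordinates, as OpenCV has them. Camera axes: x right, y down, z forward; pixel columns grow to the right and rows downward; lengths in m; the calibration is good to about 2 mm. A picture is of the moment at which its call begins. get_calibration takes no time and is no camera call.
- order.sign_off(): hands the job in; it is judged then, once.
The state is a dict: "t": time; "joint_positions": joint angles; "dq": joint speeds; "joint_torque": joint torques, N m; "ee_pos": TCP position; "tcp_rot": TCP orientation; "wrist_force": force on the tool from outside, world axes, zero at the start; "wrist_torque": the same for the moment, N m; "width": finger opening in m; "grip_force": force on a finger pad.
Only numpy, scipy, OpenCV 4.12 (cv2) and the standard library are available. Lean on these libraries where they do the work, as an engineer would, in place of code of your own. Each camera call takes 0.05 s, during which the arm holds its last target. There are 200 camera calls.

### The job

The dish of small parts stands off-centre on the little rocking pan of the counting scale, so the scale would misread. Nudge the dish with light taps of the fingers until it stands centred and level on the pan, concentric with the yellow ring, then take the hand away. Touch it gently, do not pick it up or knock it off, and leave the things lying round the scale where they are.

Things in the scene. Friction and masses are not known exactly. Their poses are not given: they have to be found in the camera images.
- dish: Shallow round alloy dish with white bits: flat foot 72 mm across, walls flaring to a rim 108 mm across, 26 mm high (widest at 18 to 26 mm). Origin at the centre of its underside, z up. Weighs 0.17 to 0.35 kg, stands loose on the pan by friction and slides at a push of about 1 to 4 N. It falls off if its centre goes past the edge of the pan.
- pan_centre (a point): Centre of the upper face of the pan when level, 90 mm above the table. The pan is a round aluminium plate 70 mm across, 6 mm thick, hidden under the dish from above, on a sprung pivot 15 mm below its face: it leans a few degrees (at most 9) towards the load, rocks when touched and springs back level under a centred dish. Its pivot does not move sideways.
- scale: Grey bench counting scale, fixed; housing 170 x 226 mm, its top 60 mm above the table, reaching 85 mm to +y and 141 mm to -y of the pan centre; flat black panel with display and keys on the -y side, no higher than 64 mm. Origin on the table right below the pan centre. A yellow ring on the housing, 147 mm inside diameter, is concentric with the pan: a centred dish leaves an even gap of about 20 mm to it.
- ring_front (a point): Foremost (-x side) point of the yellow ring, 61 mm above the table, 76 mm from the pan centre along -x of the scale. Fixed obstacles nearby: a bench vice in front (up to 140 mm high, reaching to x = 0.44 m, y -0.05 to 0.14 m), a cable reel behind (x above 0.68 m, y -0.23 to 0.09 m, 330 mm high) and a tall magnifier lamp to the left, on a foot at x = 0.61, y = 0.47 m.
- alu_block: Bystander: sawn aluminium block, 40 x 55 x 28 mm, on the table to the right of the scale. Origin at the centre of its underside.
- bolt: Bystander: M10 bolt standing on its head, 50 mm high, on the table to the left of the scale. Origin at the centre of its underside.
- screwdriver: Bystander: red-handled screwdriver, 211 mm long and 26 mm high, lying on the table to the right of the scale, beyond the block. Origin at its middle, on the underside.
Mind the look-alikes: they are no part of the job. Of the things shaped like the dish, the white one is meant.

How it is judged:
At the end, for the whole second after the job is handed in: The dish stands at rest on the pan, its centre within 6 mm of the pan's centre in plan, its foot within 4 mm of the pan's height and level within 0.06 rad (horizontal distance between dish and pan_centre below 0.006 m and angle between dish's own z axis and vertical below 0.06 rad and z of dish in the frame of pan_centre between -0.004 and 0.004 m and linear speed of dish below 0.01 m/s and angular speed of dish below 0.1 rad/s); the robot touches nothing.
It fails at once if the dish is lifted off the pan (more than 10 mm) (z of dish in the frame of pan_centre above 0.01 m).
It fails at once if the dish falls off or tips (drops more than 10 mm or tilts more than 0.3 rad) (z of dish in the frame of pan_centre below -0.01 m or angle between dish's own z axis and vertical above 0.3 rad).
It fails at once if the dish is hit or squeezed hard (more than 12 N from the fingers) (contact force between the fingers and dish above 12 N).
It fails at once if a thing beside the scale is moved by more than 20 mm (distance of any of alu_block, bolt, screwdriver from where it was at the start of the episode above 0.02 m).
It also fails if it takes over 64 s, if anything falls off the work surface, if the arm or the gripper's body presses on something with over 40 N, if the wrist force passes 120 N, or if a joint passes its speed limit or range.

## Working session

There is one attempt and no reset: what is moved stays moved. The work goes in short steps, Python scripts to look and compute and a shell command to move; the robot and the scene stay as the last step left them, time stands still between calls to the robot, and variables do not carry over. Pictures are saved under pics/ and viewed, at most 10 in all, crops included, and the job is handed in when it is done.

```bash
ls; mkdir -p pics
python3 - <<'E'
from station import telemetry, imaging, order, env
import cv2,numpy as np
s=telemetry.sense();print({k:np.round(v,3) for k,v in s.items()})
for n in("top","side"):
    p,d=imaging.camera(n);cv2.imwrite(f"pics/{n}0.png",p);np.save(f"pics/{n}0.npy",d)
    c=imaging.get_calibration(n);R=cv2.Rodrigues(np.array(c["rvec"]))[0];print(n,c,(-R.T@np.array(c["tvec"]).ravel()).round(3))
E
```

```text
pics
{'t': np.float64(0.0), 'joint_positions': array([-1.409,  0.528,  1.434, -0.   ,  1.181, -0.178]), 'dq': array([-0.001,  0.   , -0.   ,  0.001,  0.   ,  0.001]), 'joint_torque': array([-0.0000e+00, -4.4235e+01, -1.7802e+01, -0.0000e+00,  8.0000e-03,
       -0.0000e+00]), 'ee_pos': array([ 0.209, -0.588,  0.217]), 'tcp_rot': array([ 0.986,  0.17 ,  0.   , -0.001]), 'wrist_force': array([-0.29 ,  0.468, -0.469]), 'wrist_torque': array([-0.029,  0.027, -0.006]), 'grip_force': np.float64(0.0), 'width': np.float64(0.085)}
top {'mtx': array([[613.64038883,   0.        , 308.06035906],
       [  0.        , 613.64038883, 238.32831997],
       [  0.        ,   0.        ,   1.        ]]), 'dist': array([-0.02154182,  0.        ,  0.        ,  0.        ,  0.        ]), 'rvec': array([ 2.17724651, -2.15587124,  0.15791817]), 'tvec': array([-0.03074955,  0.55979091,  0.98894309])} [ 0.432 -0.005  1.051]
side {'mtx': array([[530.17986898,   0.        , 323.61462857],
       [  0.        , 530.17986898, 247.28560167],
       [  0.        ,   0.        ,   1.        ]]), 'dist': array([-0.1401813,  0.       ,  0.       ,  0.       ,  0.       ]), 'rvec': array([ 0.47388498, -2.64208165,  1.35589859]), 'tvec': array([0.52281853, 0.20284551, 0.75523087])} [0.34  0.645 0.595]
```

View pics/top0.png

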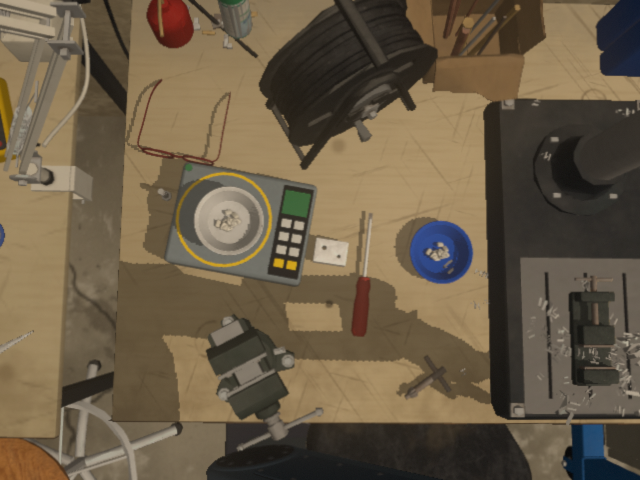

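View pics/side0.png

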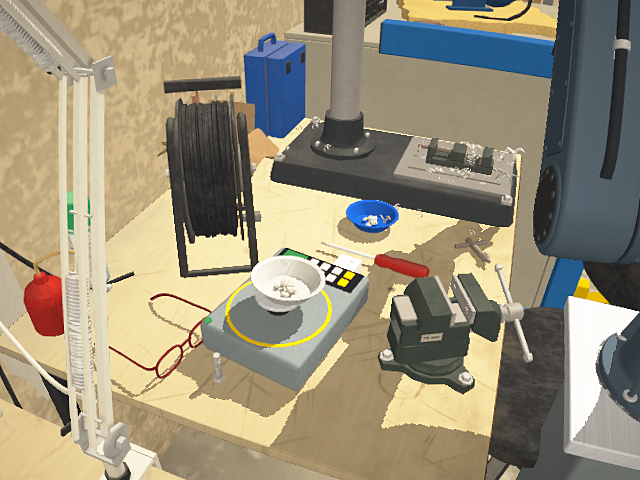

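The top view shows the white dish at about (229,221), inside the yellow ring centred at about (224,219). The dish is shifted towards the keypad (-y). The side view shows it at (288,282). The look-alike is the blue dish.

```bash
cat > h.py <<'E'
from station import telemetry, imaging, order, env
import cv2,numpy as np
from scipy.optimize import least_squares
def cal(n):
    c=imaging.get_calibration(n);return c,cv2.Rodrigues(np.array(c["rvec"]))[0],np.array(c["tvec"]).ravel()
def toplane(n,uv,z):
    c,R,t=cal(n);p=cv2.undistortPoints(np.float64(uv).reshape(-1,1,2),c["mtx"],c["dist"]).reshape(-1,2)
    r=np.c_[p,np.ones(len(p))]@R;C=-R.T@t;return C+r*((z-C[2])/r[:,2])[:,None]
def world(n,d):
    c,R,t=cal(n);v,u=np.nonzero(d>0);p=cv2.undistortPoints(np.float64(np.c_[u,v]).reshape(-1,1,2),c["mtx"],c["dist"]).reshape(-1,2)
    return u,v,((np.c_[p,np.ones(len(p))]*d[v,u][:,None])-t)@R
def circ(P,r=None):
    f=lambda q:np.hypot(P[:,0]-q[0],P[:,1]-q[1])-(q[2] if r is None else r)
    x0=list(P[:,:2].mean(0))+([.07] if r is None else [])
    s=least_squares(f,x0,loss="soft_l1",f_scale=.001);return s.x,np.std(s.fun)
def yellow(n,p,d):
    h=cv2.cvtColor(p,cv2.COLOR_BGR2HSV);m=cv2.inRange(h,(18,120,90),(35,255,255))
    v,u=np.nonzero(m);P=toplane(n,np.c_[u,v],.061)
    return P
E
python3 - <<'E'
from h import *
for n in("top","side"):
    p=cv2.imread(f"pics/{n}0.png");d=np.load(f"pics/{n}0.npy")
    P=yellow(n,p,d)
    g={"top":(.5,.12),"side":(.5,.12)}[n]
    P=P[np.hypot(P[:,0]-g[0],P[:,1]-g[1])<.12]
    for _ in range(4):
        q,s=circ(P);P=P[abs(np.hypot(P[:,0]-q[0],P[:,1]-q[1])-q[2])<.008]
    print(n,"ring",q.round(4),s.round(4),len(P))
    u,v,W=world(n,d);k=(np.hypot(W[:,0]-q[0],W[:,1]-q[1])<.072)&(W[:,2]>.075)&(W[:,2]<.15)
    W=W[k];print(len(W),np.percentile(W[:,2],[1,10,50,90,99]).round(4),W.min(0).round(4),W.max(0).round(4),(W.min(0)+W.max(0))[:2]/2)
    # rim: outermost per azimuth
    c=(W.min(0)+W.max(0))[:2]/2
    for _ in range(3):
        a=np.arctan2(W[:,1]-c[1],W[:,0]-c[0]);r=np.hypot(W[:,0]-c[0],W[:,1]-c[1]);b=((a+np.pi)/(2*np.pi)*48).astype(int)
        I=[np.nonzero(b==i)[0] for i in range(48)];E=np.array([W[i[np.argsort(r[i])[-2:]]].mean(0) for i in I if len(i)>3])
        qq,ss=circ(E);c=qq[:2]
    A=np.c_[E[:,:2]-c,np.ones(len(E))];pl=np.linalg.lstsq(A,E[:,2],rcond=None)[0]
    print("rim",qq.round(4),ss.round(4),"plane",pl.round(4),"rms",np.std(E[:,2]-A@pl).round(4))
    x,y=c;M=p
im=cv2.imread("pics/top0.png")[145:305,130:340];cv2.imwrite("pics/crop0.png",cv2.resize(im,None,fx=3.7,fy=3.7,interpolation=cv2.INTER_CUBIC))
E
```

```text
top ring [0.5873 0.1134 0.0755] 0.0017 537
3804 [0.0858 0.0888 0.0998 0.1146 0.119 ] [0.5233 0.0461 0.0822] [0.6308 0.1523 0.122 ] [0.5770287 0.0992127]
rim [0.577  0.0989 0.0533] 0.0003 plane [0.0452 0.0642 0.1128] rms 0.0013
side ring [0.6143 0.0832 0.1148] 0.0035 357
2570 [0.0873 0.0892 0.0974 0.1124 0.1181] [0.5427 0.0477 0.0858] [0.6296 0.1519 0.1201] [0.58615144 0.09977558]
rim [0.5856 0.0974 0.0453] 0.0068 plane [ 0.2764 -0.0988  0.106 ] rms 0.0061
```

View pics/crop0.png

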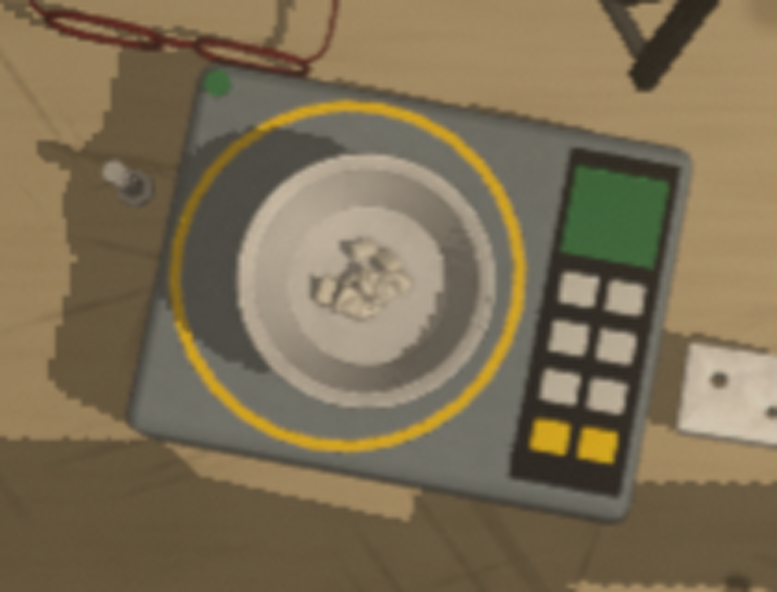

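Crop: the ring is centred near (349,277) and the dish rim near (366,280), with the dish nearer the keypad and the robot. Numerically, the ring centre is (0.587,0.113), r 75.5 mm. The rim centre is (0.577,0.099), r 53 mm, at z about 0.113, tilted 4.5° towards -x,-y. All of this fits the given sizes. The plan is to push from the -x,-y side along (0.58,0.82), after checking that the transit corridor is clear.

```bash
python3 - <<'E'
from h import *
a=np.array([.209,-.588]);b=np.array([.528,.03]);L=np.linalg.norm(b-a);e=(b-a)/L
for n in("top","side"):
    u,v,W=world(n,np.load(f"pics/{n}0.npy"));s=(W[:,:2]-a)@e;o=(W[:,:2]-a)@np.array([-e[1],e[0]])
    for k in range(-1,8):
        m=(s>k*.1)&(s<k*.1+.1)&(abs(o)<.09);print(n,k,m.sum(),np.percentile(W[m,2],[50,99.5]).round(3) if m.any() else "")
E
python3 -m crank '[{"fingers":0,"tx":1.3,"ty":-1.2},{"tx":2.54,"ty":-2.375},{"tx":2.54,"ty":-2.375},{"tx":2.54,"ty":-2.375}]'
```

```text
top -1 125 [-0.74  -0.731]
top 0 1243 [0.054 0.075]
top 1 4414 [0.058 0.1  ]
top 2 6975 [0.048 0.066]
top 3 6530 [-0.     0.048]
top 4 6233 [-0.001  0.023]
top 5 6149 [-0.     0.029]
top 6 6404 [0.002 0.066]
top 7 7010 [0.062 0.115]
side -1 69 [0.001 0.318]
side 0 414 [0.058 0.083]
side 1 1245 [0.06 0.1 ]
side 2 3264 [0.041 0.067]
side 3 2869 [0.001 0.049]
side 4 2686 [-0.     0.025]
side 5 2357 [0.001 0.028]
side 6 3000 [0.025 0.065]
side 7 6000 [0.062 0.115]invalid input at $[0]: expected keys ax, ay, az, tx, ty, tz, fingers
```

```bash
python3 -m crank '[{"ax":0,"ay":0,"az":0,"tx":1.3,"ty":-1.2,"tz":0,"fingers":0},{"ax":0,"ay":0,"az":0,"tx":2.54,"ty":-2.375,"tz":0,"fingers":0},{"ax":0,"ay":0,"az":0,"tx":2.54,"ty":-2.375,"tz":0,"fingers":0},{"ax":0,"ay":0,"az":0,"tx":2.54,"ty":-2.375,"tz":0,"fingers":0},{"ax":0,"ay":0,"az":0,"tx":2.54,"ty":-2.375,"tz":0,"fingers":0},{"ax":0,"ay":0,"az":0,"tx":2.54,"ty":-2.375,"tz":0,"fingers":0},{"ax":0,"ay":0,"az":0,"tx":2.54,"ty":-2.375,"tz":0,"fingers":0},{"ax":0,"ay":0,"az":0,"tx":2.54,"ty":-2.375,"tz":0,"fingers":0},{"ax":0,"ay":0,"az":0,"tx":2.54,"ty":-2.375,"tz":0,"fingers":0},{"ax":0,"ay":0,"az":0,"tx":2.54,"ty":-2.375,"tz":0,"fingers":0},{"ax":0,"ay":0,"az":0,"tx":2.54,"ty":-2.375,"tz":0,"fingers":0}]'
```

```text
t: 1.02
ee_pos: [0.3774, -0.2628, 0.2179]
tcp_rot: [0.986, 0.169, -0.0, -0.0]
wrist_force: [0.3, -0.1, 0.7]
width: -0.0005
grip_force: 0.0
```

```bash
python3 -m crank '[{"ax":0,"ay":0,"az":0,"tx":2.7,"ty":-2.53,"tz":0,"fingers":0},{"ax":0,"ay":0,"az":0,"tx":2.7,"ty":-2.53,"tz":0,"fingers":0},{"ax":0,"ay":0,"az":0,"tx":2.7,"ty":-2.53,"tz":0,"fingers":0},{"ax":0,"ay":0,"az":0,"tx":2.7,"ty":-2.53,"tz":0,"fingers":0},{"ax":0,"ay":0,"az":0,"tx":2.7,"ty":-2.53,"tz":0,"fingers":0},{"ax":0,"ay":0,"az":0,"tx":2.7,"ty":-2.53,"tz":0,"fingers":0},{"ax":0,"ay":0,"az":0,"tx":2.7,"ty":-2.53,"tz":0,"fingers":0},{"ax":0,"ay":0,"az":0,"tx":2.7,"ty":-2.53,"tz":0,"fingers":0},{"ax":0,"ay":0,"az":0,"tx":2.4,"ty":-2.26,"tz":0,"fingers":0}]'
python3 -m crank '[{"ax":0,"ay":0,"az":-0.103,"tx":0,"ty":0,"tz":0,"fingers":0},{"ax":0,"ay":0,"az":-0.103,"tx":0,"ty":0,"tz":0,"fingers":0},{"ax":0,"ay":0,"az":-0.103,"tx":0,"ty":0,"tz":0,"fingers":0},{"ax":0,"ay":0,"az":-0.103,"tx":0,"ty":0,"tz":0,"fingers":0},{"ax":0,"ay":0,"az":-0.103,"tx":0,"ty":0,"tz":0,"fingers":0},{"ax":0,"ay":0,"az":-0.103,"tx":0,"ty":0,"tz":0,"fingers":0},{"ax":0,"ay":0,"az":0,"tx":0,"ty":0,"tz":2,"fingers":0},{"ax":0,"ay":0,"az":0,"tx":0,"ty":0,"tz":2,"fingers":0},{"ax":0,"ay":0,"az":0,"tx":0,"ty":0,"tz":2,"fingers":0},{"ax":0,"ay":0,"az":0,"tx":0,"ty":0,"tz":0,"fingers":0},{"ax":0,"ay":0,"az":0,"tx":0,"ty":0,"tz":0,"fingers":0}]'
python3 - <<'E'
from h import *
p,d=imaging.camera("side");cv2.imwrite("pics/side1.png",p[150:400,180:480]);cv2.imwrite("pics/side1.png",cv2.resize(p[170:390,180:460],None,fx=2.7,fy=2.7))
E
```

```text
t: 1.77
ee_pos: [0.5286, 0.0299, 0.2179]
tcp_rot: [0.985, 0.17, -0.0, -0.0]
wrist_force: [0.3, 0.1, -0.3]
width: 0.0
grip_force: 0.0
t: 2.68
ee_pos: [0.5272, 0.0278, 0.1572]
tcp_rot: [0.887, 0.461, -0.001, -0.001]
wrist_force: [0.3, -0.2, 0.1]
width: 0.0002
grip_force: 0.0
```

View pics/side1.png

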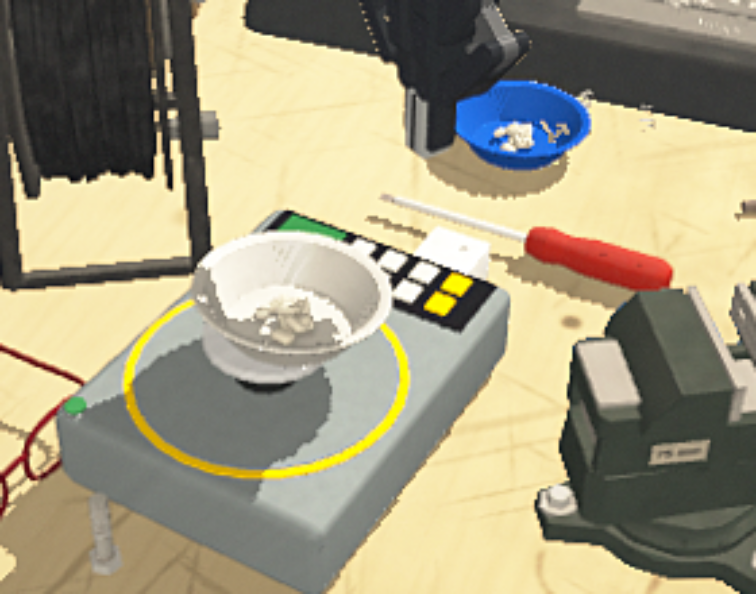

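The side view shows the closed fingers at crop (430,130), on the robot side of the dish and clear of everything. I'll lower them and approach.

```bash
python3 -m crank '[{"ax":0,"ay":0,"az":0,"tx":0,"ty":0,"tz":1.5,"fingers":0},{"ax":0,"ay":0,"az":0,"tx":0,"ty":0,"tz":1.5,"fingers":0},{"ax":0,"ay":0,"az":0,"tx":0,"ty":0,"tz":1.2,"fingers":0},{"ax":0,"ay":0,"az":0,"tx":0,"ty":0,"tz":0.8,"fingers":0},{"ax":0,"ay":0,"az":0,"tx":0.5,"ty":0,"tz":0,"fingers":0},{"ax":0,"ay":0,"az":0,"tx":0.5,"ty":0,"tz":0,"fingers":0},{"ax":0,"ay":0,"az":0,"tx":0.2,"ty":0,"tz":0,"fingers":0},{"ax":0,"ay":0,"az":0,"tx":0,"ty":0,"tz":0,"fingers":0},{"ax":0,"ay":0,"az":0,"tx":0,"ty":0,"tz":0,"fingers":0}]'
cat >> h.py <<'E'
RING=np.array([.5873,.1134])
def rim(tag=None):
    p,d=imaging.camera("top");u,v,W=world("top",d)
    h=cv2.cvtColor(p,cv2.COLOR_BGR2HSV)[v,u]
    k=(np.hypot(W[:,0]-.582,W[:,1]-.106)<.076)&(W[:,2]>.078)&(W[:,2]<.128)&(h[:,2]>70);W=W[k]
    c=np.median(W[:,:2],0)
    for _ in range(6):
        a=np.arctan2(W[:,1]-c[1],W[:,0]-c[0]);r=np.hypot(W[:,0]-c[0],W[:,1]-c[1]);b=((a+np.pi)/(2*np.pi)*48).astype(int)
        I=[np.nonzero((b==i)&(r<.058))[0] for i in range(48)];E=np.array([W[i[np.argsort(r[i])[-2:]]].mean(0) for i in I if len(i)>3])
        E=E[(np.hypot(*(E[:,:2]-c).T)>.049)&(E[:,2]>.1)] if _>2 else E
        q,s=circ(E,.0533);c=q[:2]
    A=np.c_[E[:,:2]-c,np.ones(len(E))];pl=np.linalg.lstsq(A,E[:,2],rcond=None)[0]
    print("rim",c.round(4),"std",s.round(4),len(E),"slope/z",pl.round(3),"to go mm",((RING-c)*1e3).round(1))
    if tag:cv2.imwrite(f"pics/{tag}.png",cv2.resize(p[145:305,130:340],None,fx=3.7,fy=3.7,interpolation=cv2.INTER_CUBIC))
E
python3 -c "
from h import *
rim('top1')"
```

```text
t: 3.48
ee_pos: [0.5358, 0.0377, 0.1089]
tcp_rot: [0.887, 0.462, 0.001, 0.001]
wrist_force: [-0.8, -0.1, 0.4]
width: -0.0001
grip_force: 0.0
rim [0.577  0.0989] std 0.0003 7 slope/z [-0.33   0.08   0.093] to go mm [10.3 14.5]
```

View pics/top1.png

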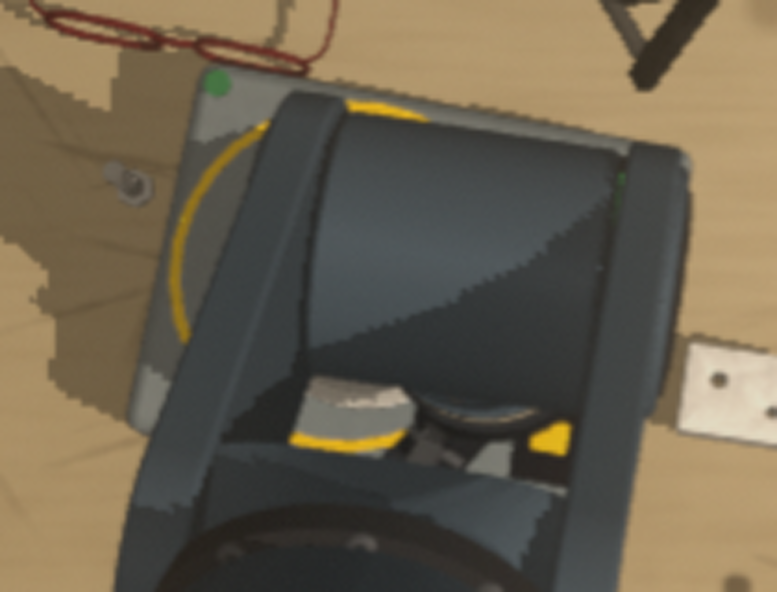

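The arm hides the dish from above, with only a sliver of the rim visible at crop (360,390). I'll tap by force and dead reckoning, then back off to look.

```bash
python3 -m crank '[{"ax":0,"ay":0,"az":0,"tx":0.2,"ty":0,"tz":0,"fingers":0},{"ax":0,"ay":0,"az":0,"tx":0.2,"ty":0,"tz":0,"fingers":0},{"ax":0,"ay":0,"az":0,"tx":0.2,"ty":0,"tz":0,"fingers":0},{"ax":0,"ay":0,"az":0,"tx":0.1,"ty":0,"tz":0,"fingers":0},{"ax":0,"ay":0,"az":0,"tx":0,"ty":0,"tz":0,"fingers":0}]'
python3 -m crank '[{"ax":0,"ay":0,"az":0,"tx":0.1,"ty":0,"tz":0,"fingers":0},{"ax":0,"ay":0,"az":0,"tx":0.1,"ty":0,"tz":0,"fingers":0}]'
python3 -m crank '[{"ax":0,"ay":0,"az":0,"tx":0.1,"ty":0,"tz":0,"fingers":0},{"ax":0,"ay":0,"az":0,"tx":0.1,"ty":0,"tz":0,"fingers":0}]'
python3 -m crank '[{"ax":0,"ay":0,"az":0,"tx":0.1,"ty":0,"tz":0,"fingers":0},{"ax":0,"ay":0,"az":0,"tx":0.1,"ty":0,"tz":0,"fingers":0}]'
python3 -c "
from h import *
p,d=imaging.camera('side');np.save('pics/s2.npy',d);cv2.imwrite('pics/side2.png',cv2.resize(p[200:380,180:420],None,fx=3,fy=3))
for n in('pics/side0.npy','pics/s2.npy'):
    u,v,W=world('side',np.load(n));k=(abs(W[:,0]-.582)<.075)&(abs(W[:,1]-.106)<.075)&(W[:,2]>.08)&(W[:,2]<.13)&(u<345);W=W[k];print(W.min(0).round(4),W.max(0).round(4))
"
```

```text
t: 3.95
ee_pos: [0.5393, 0.0434, 0.1081]
tcp_rot: [0.887, 0.461, 0.0, 0.0]
wrist_force: [-0.6, 0.3, 0.2]
width: 0.0002
grip_force: 0.0
t: 4.12
ee_pos: [0.5402, 0.0449, 0.1081]
tcp_rot: [0.887, 0.461, -0.0, -0.0]
wrist_force: [0.3, -0.3, 0.9]
width: -0.0006
grip_force: 0.0
t: 4.28
ee_pos: [0.5414, 0.0465, 0.1081]
tcp_rot: [0.887, 0.461, -0.0, -0.0]
wrist_force: [0.1, 0.5, -0.0]
width: 0.0003
grip_force: 0.0
t: 4.45
ee_pos: [0.5426, 0.0482, 0.1081]
tcp_rot: [0.887, 0.461, 0.0, 0.0]
wrist_force: [-0.2, 0.7, 0.4]
width: -0.0003
grip_force: 0.0
[0.523  0.0477 0.0825] [0.6296 0.1564 0.1201]
[0.5233 0.0453 0.083 ] [0.6298 0.1559 0.13  ]
```

View pics/side2.png

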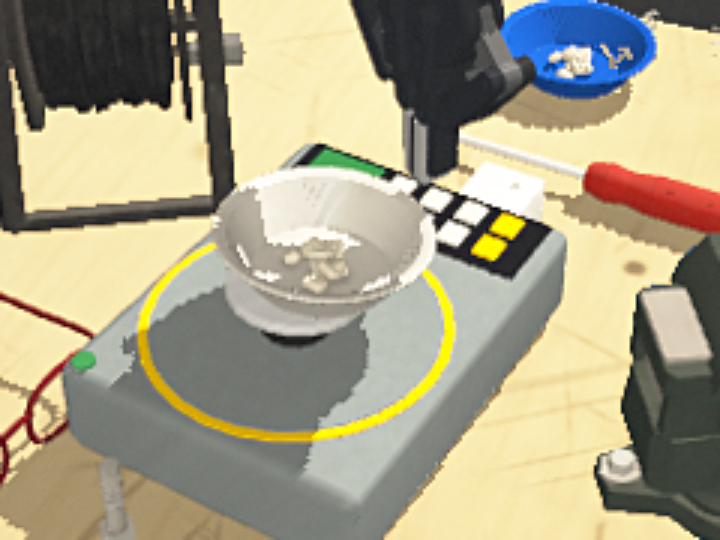

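No contact yet: the fingers, at crop (430,165), are just short of the rim. I'll continue in 2 mm steps.

```bash
for i in 1; do :; done
python3 -m crank '[{"ax":0,"ay":0,"az":0,"tx":0.1,"ty":0,"tz":0,"fingers":0},{"ax":0,"ay":0,"az":0,"tx":0.1,"ty":0,"tz":0,"fingers":0}]'
python3 -m crank '[{"ax":0,"ay":0,"az":0,"tx":0.1,"ty":0,"tz":0,"fingers":0},{"ax":0,"ay":0,"az":0,"tx":0.1,"ty":0,"tz":0,"fingers":0}]'
cat >> h.py <<'E'
def side():
    p,d=imaging.camera('side')
    for n,dd in(('before',np.load('pics/side0.npy')),('now',d)):
        u,v,W=world('side',dd);k=(abs(W[:,0]-.585)<.075)&(abs(W[:,1]-.106)<.08)&(W[:,2]>.08)&(W[:,2]<.13)
        W=W[k];m=(W[:,2]>.105)&(W[:,0]>.585)
        q,s=circ(W[(W[:,2]>.11)&(W[:,0]>.57)&(np.hypot(W[:,0]-.58,W[:,1]-.105)>.045)&(W[:,1]>.08)],.0535)
        print(n,'ymax %.4f xmax %.4f'%(W[:,1].max(),W[:,0].max()),'q',q.round(4),s.round(4))
E
python3 -c "
from h import *
side()"
```

```text
t: 4.67
ee_pos: [0.5437, 0.0498, 0.1081]
tcp_rot: [0.887, 0.461, -0.0, -0.0]
wrist_force: [-1.0, 0.7, 0.2]
width: -0.0001
grip_force: 0.0
t: 4.83
ee_pos: [0.5449, 0.0515, 0.1081]
tcp_rot: [0.887, 0.461, 0.0, -0.0]
wrist_force: [-0.5, -0.1, 0.3]
width: -0.0003
grip_force: 0.0
before ymax 0.1564 xmax 0.6296 q [0.5738 0.1013] 0.0017
now ymax 0.1569 xmax 0.6299 q [0.5742 0.1013] 0.0018
```

```bash
python3 -c "
from h import *
p,d=imaging.camera('side');cv2.imwrite('pics/side3.png',cv2.resize(p[200:300,250:370],None,fx=6,fy=6,interpolation=cv2.INTER_CUBIC))
np.save('pics/s3.npy',d)
u,v,W=world('side',d)
print(telemetry.sense()['ee_pos'])
D={(a,b):w for a,b,w in zip(u,v,W)}
for b in range(230,266,4):
  print(b,[(a,D[(a,b)].round(3).tolist()) for a in range(308,345,5) if (a,b) in D and D[(a,b)][2]>.07])
"
```

```text
[0.54494615 0.05150948 0.10812801]
230 [(313, [0.555, 0.059, 0.173]), (318, [0.542, 0.074, 0.186]), (323, [0.537, 0.067, 0.183]), (328, [0.535, 0.051, 0.173]), (333, [0.516, 0.087, 0.2]), (338, [0.507, 0.096, 0.208]), (343, [0.5, 0.095, 0.209])]
234 [(313, [0.554, 0.06, 0.167]), (318, [0.544, 0.068, 0.175]), (323, [0.538, 0.064, 0.174]), (328, [0.525, 0.08, 0.187]), (333, [0.515, 0.089, 0.195]), (338, [0.507, 0.094, 0.201]), (343, [0.504, 0.08, 0.192])]
238 [(313, [0.555, 0.057, 0.158]), (318, [0.543, 0.069, 0.169]), (323, [0.533, 0.078, 0.177]), (328, [0.524, 0.083, 0.182]), (333, [0.515, 0.088, 0.189]), (338, [0.511, 0.078, 0.183])]
242 [(313, [0.554, 0.061, 0.154]), (318, [0.543, 0.069, 0.162]), (323, [0.533, 0.077, 0.17]), (328, [0.524, 0.082, 0.175]), (333, [0.521, 0.07, 0.168])]
246 [(313, [0.554, 0.06, 0.146]), (318, [0.545, 0.064, 0.151]), (323, [0.537, 0.065, 0.154]), (328, [0.532, 0.058, 0.151])]
250 [(313, [0.553, 0.061, 0.14]), (318, [0.545, 0.064, 0.144]), (323, [0.537, 0.065, 0.147]), (328, [0.532, 0.058, 0.143])]
254 [(313, [0.553, 0.061, 0.132]), (318, [0.544, 0.064, 0.137]), (323, [0.537, 0.063, 0.138]), (328, [0.531, 0.059, 0.137])]
258 [(313, [0.554, 0.06, 0.124]), (318, [0.544, 0.064, 0.13]), (323, [0.537, 0.064, 0.132])]
262 [(308, [0.564, 0.053, 0.109]), (318, [0.544, 0.065, 0.123])]
```

View pics/side3.png

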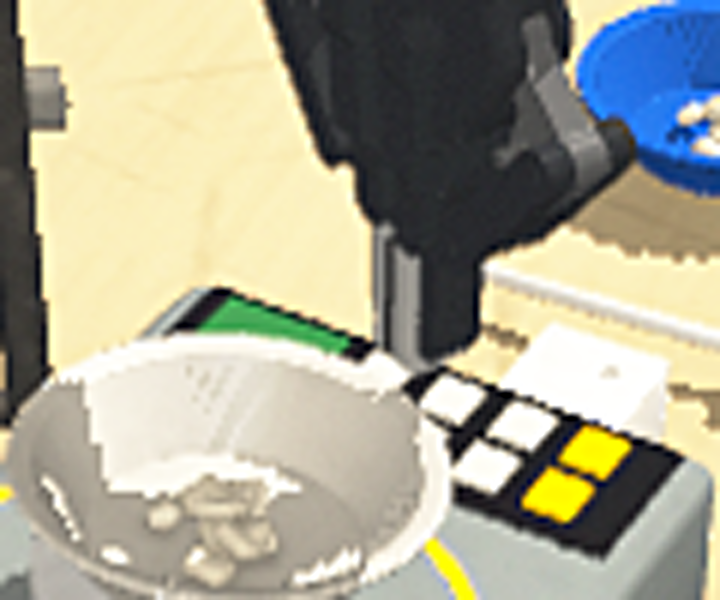

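The crop shows the fingertips ending at (435,362), above the rim. By depth the tip is at z≈0.12, higher than the nominal 0.097, so the fingers are hovering over the rim. I'll back off, check the nose length and measure the tip height.

```bash
python3 -m crank '[{"ax":0,"ay":0,"az":0,"tx":-0.8,"ty":0,"tz":0,"fingers":0},{"ax":0,"ay":0,"az":0,"tx":-0.8,"ty":0,"tz":0,"fingers":0},{"ax":0,"ay":0,"az":0,"tx":-0.4,"ty":0,"tz":0,"fingers":0},{"ax":0,"ay":0,"az":0,"tx":0,"ty":0,"tz":0,"fingers":0}]'
python3 -c "
from h import *
print(env.nose_length, [a for a in dir(env) if a[0]!='_'])
p,d=imaging.camera('side');u,v,W=world('side',d);s=telemetry.sense();e=s['ee_pos'];print(s['joint_positions'])
k=(np.hypot(W[:,0]-e[0],W[:,1]-e[1])<.022)&(W[:,2]>.075);print(e,np.sort(W[k,2])[:40:4].round(4));L=W[k];L=L[np.argsort(L[:,2])[:60]];print(L.mean(0),L.min(0),L.max(0))
rim()
"
```

```text
t: 5.27
ee_pos: [0.5322, 0.034, 0.108]
tcp_rot: [0.888, 0.461, -0.001, -0.0]
wrist_force: [0.0, 0.7, 0.1]
width: 0.0001
grip_force: 0.0
0.011 ['Unreachable', 'nose_length']
[-1.45079528e-01  5.67567804e-01  1.76041520e+00  6.15834619e-05
  8.14079723e-01  4.68229585e-01]
[0.53281916 0.03434442 0.10813277] [0.1191 0.1221 0.1232 0.124  0.125  0.1264 0.1269 0.1274 0.1282 0.1291]
[0.53222859 0.04379005 0.12732167] [0.51924631 0.03462554 0.1191334 ] [0.54401799 0.04870143 0.13226262]
rim [0.5769 0.0992] std 0.0002 6 slope/z [0.015 0.046 0.112] to go mm [10.4 14.2]
```

```bash
python3 -m crank '[{"ax":0,"ay":0,"az":0,"tx":0,"ty":0,"tz":0.5,"fingers":0},{"ax":0,"ay":0,"az":0,"tx":0,"ty":0,"tz":0.5,"fingers":0},{"ax":0,"ay":0,"az":0,"tx":0,"ty":0,"tz":0.5,"fingers":0},{"ax":0,"ay":0,"az":0,"tx":0,"ty":0,"tz":0.3,"fingers":0},{"ax":0,"ay":0,"az":0,"tx":0,"ty":0,"tz":0,"fingers":0},{"ax":0,"ay":0,"az":0,"tx":0,"ty":0,"tz":0,"fingers":0}]'
python3 -c "
from h import *
p,d=imaging.camera('side');u,v,W=world('side',d);s=telemetry.sense();e=s['ee_pos']
k=(np.hypot(W[:,0]-e[0],W[:,1]-e[1])<.022)&(W[:,2]>.075);print(e,np.sort(W[k,2])[:40:4].round(4));L=W[k];L=L[np.argsort(L[:,2])[:60]];print(L.mean(0),L.min(0),L.max(0))
cv2.imwrite('pics/side4.png',cv2.resize(p[200:300,250:370],None,fx=6,fy=6,interpolation=cv2.INTER_CUBIC))
"
```

```text
t: 5.87
ee_pos: [0.5331, 0.0352, 0.0896]
tcp_rot: [0.887, 0.461, -0.0, -0.0]
wrist_force: [-0.2, 0.0, 0.0]
width: 0.0002
grip_force: 0.0
[0.53329878 0.03512821 0.08989006] [0.1022 0.1032 0.1045 0.1061 0.1069 0.1075 0.1087 0.1091 0.1099 0.1107]
[0.53255777 0.04489304 0.10891406] [0.51827676 0.03517307 0.10221367] [0.5445919  0.04988537 0.11358208]
```

View pics/side4.png

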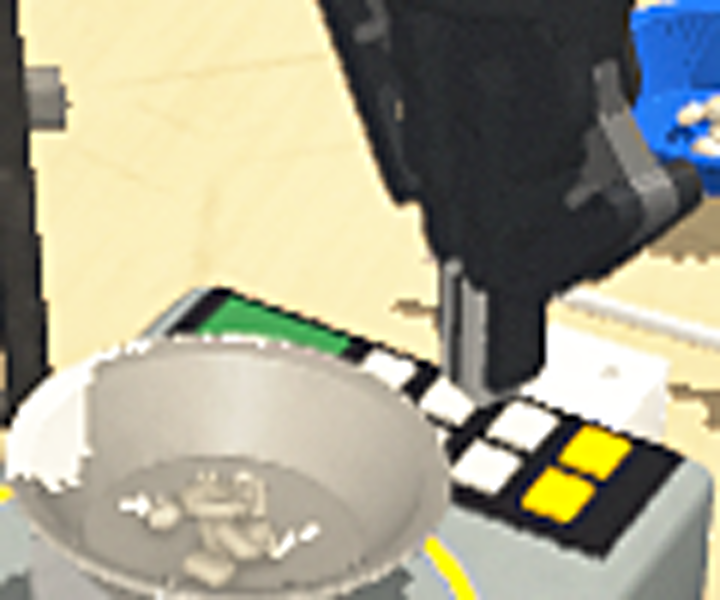

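The fingertips are at crop (495,390), with z≈0.102 by depth, so the tip sits about 12 mm above the reported TCP. The near rim band is at 0.101–0.109, so I'll lower 8 mm and push again.

```bash
python3 -m crank '[{"ax":0,"ay":0,"az":0,"tx":0,"ty":0,"tz":0.4,"fingers":0},{"ax":0,"ay":0,"az":0,"tx":0,"ty":0,"tz":0.4,"fingers":0},{"ax":0,"ay":0,"az":0,"tx":0.3,"ty":0,"tz":0,"fingers":0},{"ax":0,"ay":0,"az":0,"tx":0.3,"ty":0,"tz":0,"fingers":0},{"ax":0,"ay":0,"az":0,"tx":0.2,"ty":0,"tz":0,"fingers":0},{"ax":0,"ay":0,"az":0,"tx":0.1,"ty":0,"tz":0,"fingers":0},{"ax":0,"ay":0,"az":0,"tx":0,"ty":0,"tz":0,"fingers":0}]'
python3 -m crank '[{"ax":0,"ay":0,"az":0,"tx":0.1,"ty":0,"tz":0,"fingers":0},{"ax":0,"ay":0,"az":0,"tx":0.1,"ty":0,"tz":0,"fingers":0}]'
python3 -m crank '[{"ax":0,"ay":0,"az":0,"tx":0.1,"ty":0,"tz":0,"fingers":0},{"ax":0,"ay":0,"az":0,"tx":0.1,"ty":0,"tz":0,"fingers":0}]'
python3 -m crank '[{"ax":0,"ay":0,"az":0,"tx":0.1,"ty":0,"tz":0,"fingers":0},{"ax":0,"ay":0,"az":0,"tx":0.1,"ty":0,"tz":0,"fingers":0}]'
python3 -c "
from h import *
side()"
```

```text
t: 6.5
ee_pos: [0.5389, 0.0427, 0.0823]
tcp_rot: [0.887, 0.461, 0.0, 0.0]
wrist_force: [-0.5, 0.3, 0.1]
width: -0.0001
grip_force: 0.0
t: 6.67
ee_pos: [0.5397, 0.0441, 0.0822]
tcp_rot: [0.887, 0.461, 0.0, 0.0]
wrist_force: [0.4, 0.1, -0.5]
width: 0.0002
grip_force: 0.0
t: 6.83
ee_pos: [0.5409, 0.0457, 0.0822]
tcp_rot: [0.887, 0.461, 0.0, 0.0]
wrist_force: [-0.4, -0.1, -0.1]
width: 0.0
grip_force: 0.0
t: 7.0
ee_pos: [0.5417, 0.0472, 0.0821]
tcp_rot: [0.887, 0.461, -0.0, 0.0]
wrist_force: [-1.9, -2.0, 0.6]
width: 0.0001
grip_force: 1.6
before ymax 0.1564 xmax 0.6296 q [0.5738 0.1013] 0.0017
now ymax 0.1572 xmax 0.6300 q [0.5742 0.1013] 0.0018
```

Contact at about 2.8 N. Pushing on.

```bash
python3 -m crank '[{"ax":0,"ay":0,"az":0,"tx":0.1,"ty":0,"tz":0,"fingers":0},{"ax":0,"ay":0,"az":0,"tx":0.1,"ty":0,"tz":0,"fingers":0}]'
python3 -m crank '[{"ax":0,"ay":0,"az":0,"tx":0.1,"ty":0,"tz":0,"fingers":0},{"ax":0,"ay":0,"az":0,"tx":0.1,"ty":0,"tz":0,"fingers":0}]'
python3 -m crank '[{"ax":0,"ay":0,"az":0,"tx":0.1,"ty":0,"tz":0,"fingers":0},{"ax":0,"ay":0,"az":0,"tx":0.1,"ty":0,"tz":0,"fingers":0},{"ax":0,"ay":0,"az":0,"tx":0.1,"ty":0,"tz":0,"fingers":0},{"ax":0,"ay":0,"az":0,"tx":0.1,"ty":0,"tz":0,"fingers":0}]'
python3 -c "
from h import *
side()"
```

```text
t: 7.22
ee_pos: [0.5425, 0.0486, 0.0821]
tcp_rot: [0.887, 0.461, -0.001, -0.0]
wrist_force: [-2.0, -3.0, 2.0]
width: 0.0001
grip_force: 1.6
t: 7.38
ee_pos: [0.544, 0.0504, 0.0821]
tcp_rot: [0.887, 0.461, -0.0, -0.0]
wrist_force: [-2.0, -3.2, 2.9]
width: 0.0001
grip_force: 1.7
t: 7.72
ee_pos: [0.5466, 0.0538, 0.0822]
tcp_rot: [0.887, 0.461, -0.0, 0.0]
wrist_force: [-2.0, -3.5, 2.8]
width: 0.0003
grip_force: 2.0
before ymax 0.1564 xmax 0.6296 q [0.5738 0.1013] 0.0017
now ymax 0.1625 xmax 0.6344 q [0.5764 0.1079] 0.0026
```

```bash
python3 -m crank '[{"ax":0,"ay":0,"az":0,"tx":0.1,"ty":0,"tz":0,"fingers":0},{"ax":0,"ay":0,"az":0,"tx":0.1,"ty":0,"tz":0,"fingers":0},{"ax":0,"ay":0,"az":0,"tx":0.1,"ty":0,"tz":0,"fingers":0}]'
python3 -m crank '[{"ax":0,"ay":0,"az":0,"tx":0.1,"ty":0,"tz":0,"fingers":0},{"ax":0,"ay":0,"az":0,"tx":0.1,"ty":0,"tz":0,"fingers":0},{"ax":0,"ay":0,"az":0,"tx":0.1,"ty":0,"tz":0,"fingers":0}]'
python3 -m crank '[{"ax":0,"ay":0,"az":0,"tx":-0.1,"ty":0,"tz":0,"fingers":0},{"ax":0,"ay":0,"az":0,"tx":-0.3,"ty":0,"tz":0,"fingers":0},{"ax":0,"ay":0,"az":0,"tx":-0.6,"ty":0,"tz":0,"fingers":0},{"ax":0,"ay":0,"az":0,"tx":-1,"ty":0,"tz":0,"fingers":0},{"ax":0,"ay":0,"az":0,"tx":0,"ty":0,"tz":-2,"fingers":0},{"ax":0,"ay":0,"az":0,"tx":0,"ty":0,"tz":-3,"fingers":0},{"ax":0,"ay":0,"az":0,"tx":-3.5,"ty":1,"tz":-1,"fingers":0},{"ax":0,"ay":0,"az":0,"tx":-3.5,"ty":2,"tz":0,"fingers":0},{"ax":0,"ay":0,"az":0,"tx":-3.5,"ty":2,"tz":0,"fingers":0},{"ax":0,"ay":0,"az":0,"tx":-3.5,"ty":2,"tz":0,"fingers":0},{"ax":0,"ay":0,"az":0,"tx":0,"ty":0,"tz":0,"fingers":0}]'
python3 -c "
from h import *
side();rim('top5')"
```

```text
t: 8.02
ee_pos: [0.5483, 0.0563, 0.0822]
tcp_rot: [0.887, 0.461, -0.0, 0.0]
wrist_force: [-3.0, -4.0, 2.8]
width: -0.0
grip_force: 2.2
t: 8.27
ee_pos: [0.5509, 0.0595, 0.0821]
tcp_rot: [0.887, 0.461, 0.001, -0.0]
wrist_force: [-1.3, -0.6, 0.4]
width: -0.0001
grip_force: 0.5
t: 9.18
ee_pos: [0.5156, -0.12, 0.1426]
tcp_rot: [0.889, 0.458, 0.0, 0.002]
wrist_force: [0.3, -0.2, 0.4]
width: -0.0002
grip_force: 0.0
before ymax 0.1564 xmax 0.6296 q [0.5738 0.1013] 0.0017
now ymax 0.1691 xmax 0.6386 q [0.5806 0.1138] 0.0027
rim [0.5856 0.1116] std 0.0003 48 slope/z [ 0.008 -0.003  0.115] to go mm [1.7 1.8]
```

View pics/top5.png

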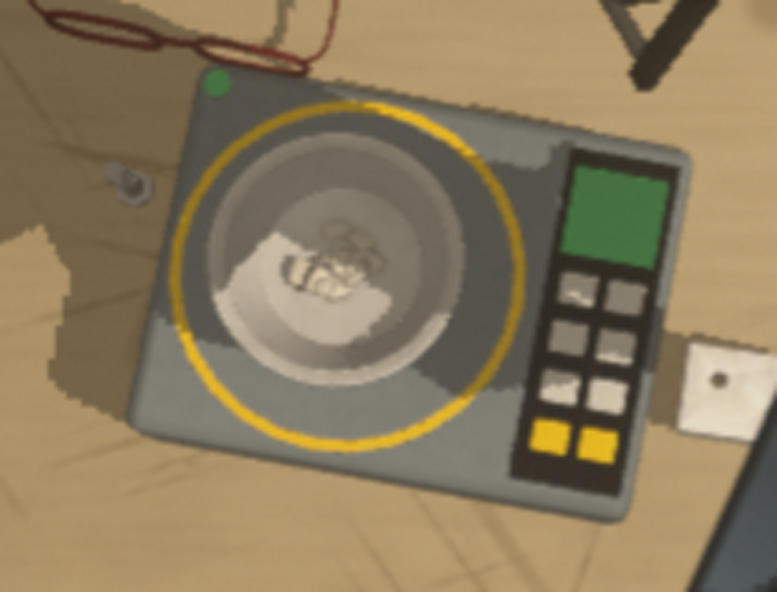

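The dish now looks level, centred at crop (335,258). The apparent shift to the upper left is the parallax of its height above the ring. The computed residual is about 2.5 mm and the slope below 0.01. I'll refit the ring from this less shaded view and check the dish is at rest before handing in.

Run:
```python
from h import *
p,d=imaging.camera("top");P=yellow("top",p,d);P=P[abs(np.hypot(*(P[:,:2]-RING).T)-.0755)<.008]
for _ in range(3):
    q,s=circ(P);P=P[abs(np.hypot(*(P[:,:2]-q[:2]).T)-q[2])<.005]
a=np.histogram(np.arctan2(P[:,1]-q[1],P[:,0]-q[0]),12)[0];print(q.round(4),s.round(4),a)
rim();s=telemetry.sense();print(s["wrist_force"].round(1),s["t"])
```

```text
[0.5876 0.1135 0.0757] 0.0016 [87 83 82 80 82 83 74 71 81 77 89 85]
rim [0.5856 0.1116] std 0.0002 48 slope/z [0.004 0.004 0.114] to go mm [1.7 1.8]
[-0.5  0.3 -0.3] 9.3833
```

The ring fit agrees at (0.5876,0.1135). The dish is 2.7 mm off centre, level and still, and the hand is clear.

```bash
python3 -c "
from station import order
print(order.sign_off())"
```

```text
the job is handed in; nothing more can be done
None
```

The job is handed in: by my last camera measurement the dish stands about 2.7 mm from the pan's centre, level and at rest, with the hand clear; the hand-in gave no verdict.

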